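# Pack the finished run into the sample caddy

## Task

Pack the finished run into the grey carry caddy, each thing upright and inside the lip of the nest that suits its shape: the capped vial in the small round nest, the wide jar in the big round one, the block holding the four tubes in the square one, and the cassette, which has to be slid out of the roofed reader dock by its tongue first, right way up in the long one (either way round). Leave the open vial without a cap and the plain block without tubes standing where they are, and set the glass down rather than dropping it or tipping it over.

Things in the scene. Friction and masses are not known exactly. Their poses are not given: they have to be found in the camera images.
- cassette: White body 52 long (x) x 30 x 24 high + grey tongue 28 x 16 x 20 high at -x end, 60 g. Origin: mid of its 80 mm length, underside; tongue x -40..-12, body -12..40. Starts on the bench in a fixed dock 84 x 80, 38 high (front face at x=-4; bay 36 wide, roofed 28 above bench) open only towards -x, the tongue side: pull it straight out along -x over 44 mm before lifting.
- vial: Capped sample vial, upright: amber glass cylinder 28 mm diameter, 47 mm high, with a white closed screw cap (25 mm diameter) on it, 60 mm high in all; about 45 g. Origin: centre of the underside, z up. This, the jar, the two blocks, the open vial and a low bench timer (18 mm high, not part of the job) stand mixed on the bench, 30 mm or more apart.
- jar: Wide capped jar, upright: amber glass 48 mm diameter with a flat white lid 47 mm diameter, 50 mm high in all; about 110 g. Origin: centre of the underside, z up.
- tube_block: Tube block: bare aluminium block 42 x 42 mm, 36 mm high, with four small white tube caps (11 mm diameter) standing 6 mm proud of its top; about 160 g. Origin: centre of the underside, x and y along its sides, z up.
- open_vial: Look-alike to leave alone: amber glass vial 28 mm diameter, 44 mm high, without a cap, open and empty. Origin: centre of the underside.
- plain_block: Look-alike to leave alone: bare aluminium block 42 x 42 x 36 mm with a plain flat top, no tubes. Origin: centre of the underside, x and y along its sides.
- nest_small_round: Nest with the small round lip. White pad 116 (x) x 86 x 3 mm fixed in the grey caddy (rim 14 mm above bench); origin: centre of pad's underside, 3 mm above bench. Things stand on the pad's top (origin z + 3 mm). Black lip 4 mm thick, top at origin z + 10 mm, centred: circle of 50 mm inside diameter. The 4 nests lie 2 x 2 at one yaw, in any order, pitch 116 (x), 88 (y).
- nest_big_round: Nest with the big round lip. White pad 116 (x) x 86 x 3 mm fixed in the grey caddy (rim 14 mm above bench); origin: centre of pad's underside, 3 mm above bench. Things stand on the pad's top (origin z + 3 mm). Black lip 4 mm thick, top at origin z + 10 mm, centred: circle of 68 mm inside diameter.
- nest_square: Nest with the square lip. White pad 116 (x) x 86 x 3 mm fixed in the grey caddy (rim 14 mm above bench); origin: centre of pad's underside, 3 mm above bench. Things stand on the pad's top (origin z + 3 mm). Black lip 4 mm thick, top at origin z + 10 mm, centred: square 62 x 62 mm inside.
- nest_long: Nest with the long rectangular lip. White pad 116 (x) x 86 x 3 mm fixed in the grey caddy (rim 14 mm above bench); origin: centre of pad's underside, 3 mm above bench. Things stand on the pad's top (origin z + 3 mm). Black lip 4 mm thick, top at origin z + 10 mm, centred: rectangle 100 mm (x) by 50 mm (y) inside.
Things that resemble listed ones, but are neither listed nor needed, are in the scene too. Leave any pink or turquoise look-alike of the tube_block alone.

How it is judged:
By the outcome, as a careful person would: the job done as asked, in the order asked, and still so for the second after the job is handed in, with the robot touching nothing.
It also fails if it takes over 109 s, if anything falls off the work surface, if the arm or the gripper's body presses on something with over 40 N, if the wrist force passes 120 N, or if a joint passes its speed limit or range.

## Robot

A 6-joint arm with a two-finger parallel gripper is mounted at the origin on the work surface. World frame = base frame: x ahead of the robot, y to its left, z up, the work surface at z = 0. Lengths are in m, angles in degrees, forces in N, time in s.
With the tool pointing down it reaches from about 0.325 to 0.9 m from the base axis. Payload 3.5 kg.
Tool frame: the origin (TCP) lies at the very end of the fingers, on their centre line; the grasp point (between the pads) lies 19 mm behind it; z points along the fingers, x is the direction in which the jaws open and shut, and the axes are right-handed (so a half turn about z gives the same grasp; the last joint's range is limited). The gripper opens to 85 mm and grips with 20 to 120 N. Pads are 22 mm wide; open, the fingers measure 114 mm over their backs; the gripper's body (76 mm by 85 mm) begins 54 mm behind the grasp point. The pads swing forward as they close: fully open they stand 13 mm farther back than shut.
Start: joints at [62.487, 15.837, -1.513, 72.651, 0, 84.076], TCP at [0.23, 0.581, 0.231] pointing down, gripper open.
Joint ranges: [-178.77, 178.77], [-48.84, 107.48], [-61.69, 71.31], [-111.58, 123.2], [-90, 87.43], [-180, 180]. Speed limits (degrees/s): [147.25, 147.25, 180, 180, 180, 180].

## Interface

Orientations are given as [roll, pitch, yaw] about the fixed x, y, z axes, in that order (R = Rz(yaw) Ry(pitch) Rx(roll)).
In Python, from workcell import goto, servo_line, set_joints, let_go, grasp, wait, ik, get_obs, get_image, PlanningError, sign_off, look_for, spot_point gives the robot as it stands. Calls block until the motion is done:
- goto(position, orientation): joint-space move of the TCP to a pose.
- servo_line(position, frame=None, speed=0.15): straight line of the TCP; frame=None keeps the orientation; speed is the mean speed in m/s.
- set_joints(angles): joint-space move.
- let_go() and grasp(grasp_force=None): open the fingers fully, or close them until they stop; grasp_force is the grip in N (None keeps the last).
- wait(seconds).
- ik(position, orientation): joint angles nearest the present ones, or None.
- get_obs(): the state.
- get_image(name): name is "side" or "top"; returns a dict with "pixels" (420x560x3 uint8, blue, green, red), "fx", "fy", "cx", "cy" (pixels), "pose" (4x4, takes a point from camera to world coordinates). Camera axes: x right, y up, looking along -z (the intrinsics and any distortion apply to the point x, -y, -z); pixel columns grow to the right and rows downward; lengths in m; the calibration is good to about 2 mm. A picture is of the moment at which its call begins. There is no depth.
A pose or a line that the arm cannot do raises PlanningError and nothing moves.
- sign_off(): hands the job in, once; it reports no verdict.
Trained networks look in a picture, given as the dict that the camera call returned (one of the last four; its "shot" number tells which), for a name from the list of things; names that differ only in an ending like _2 or _b are one class to them, and where a whole thing is asked for, a point or a joint stands for the part that bears it (a point fixed in the world has none). Each returns a list of dicts, best first, with "score" (0 to 1); they miss things now and then, are a little off and sometimes report something else, mostly with a low value. They report only what shows in the picture. A call takes as long as a camera call. They do not tell look-alikes from the thing itself.
- look_for(picture, query): "at" ([column, row] in pixels, amid what is visible of it).
- spot_point(picture, query): "at" ([column, row] in pixels: a listed point, or the origin of a listed thing).
The state is a dict: "clock": time; "q": joint angles; "dq": joint speeds; "joint_torque": joint torques, N m; "position": TCP position; "tcp_rot": TCP orientation; "contact_force": force on the tool from outside, world axes, zero at the start; "ft_torque": the same for the moment, N m; "gripper_width": opening from 0.0 (shut) to 1.0 (fully open).
Only numpy, scipy, OpenCV 4.12 (cv2) and the standard library are available. Lean on these libraries where they do the work, as an engineer would, in place of code of your own. Each camera call takes 0.05 s, during which the arm holds its last target.

## Working session

There is one attempt and no reset: what is moved stays moved. The work goes in short steps, each a Python script; the robot and the scene stay as the last script left them, time stands still between calls to the robot, and variables do not carry over. Pictures are saved under pics/ and viewed, and the job is handed in when it is done.

```bash
ls; mkdir -p pics
python3 - <<'E'
from workcell import *
import cv2
for n in ("top","side"):
    im=get_image(n); cv2.imwrite(f"pics/{n}0.png",im["pixels"])
    print(n,im["fx"],im["fy"],im["cx"],im["cy"],im["pose"],[k for k in im])
    for q in ["cassette","vial","jar","tube_block","open_vial","plain_block","nest_small_round","nest_big_round","nest_square","nest_long"]:
        print(q,[(d["at"],round(d["score"],2)) for d in spot_point(im,q)][:4])
print(get_obs())
E
```

```text
pics
top 388.4216551343342 388.4216551343342 279.09985085629256 211.54373271681848 [[-1.04581067e-01  9.73732851e-01 -2.02255126e-01  4.14872566e-01]
 [-9.94516290e-01 -1.02474654e-01  2.08876678e-02  1.04459908e-02]
 [-3.87015769e-04  2.03330472e-01  9.79110090e-01  1.08059856e+00]
 [ 0.00000000e+00  0.00000000e+00  0.00000000e+00  1.00000000e+00]] ['pixels', 'fx', 'fy', 'cx', 'cy', 'pose', 'shot']
cassette [([389.6, 247.6], 0.65)]
vial [([262.2, 284.1], 0.53)]
jar [([297.8, 231.5], 0.73)]
tube_block [([209.9, 162.2], 0.79), ([194.4, 252.0], 0.68), ([315.2, 157.1], 0.66), ([248.5, 196.6], 0.57)]
open_vial [([259.3, 239.7], 0.68), ([247.9, 196.6], 0.61)]
plain_block [([300.3, 186.9], 0.64)]
nest_small_round [([161.2, 250.7], 0.74)]
nest_big_round [([158.4, 289.9], 0.71)]
nest_square [([195.2, 247.6], 0.93), ([191.2, 292.7], 0.47)]
nest_long [([193.2, 292.6], 0.66), ([257.9, 240.6], 0.5)]
side 386.72221895742393 386.72221895742393 277.5143175375322 203.19137857292466 [[ 0.67662344  0.52375446 -0.51755385  0.15891227]
 [-0.7362859   0.47363221 -0.48327592 -0.43848981]
 [-0.00798775  0.
[... 551 characters left out ...]
)]
nest_long [([151.9, 199.0], 0.76)]
{'clock': 1.1, 'q': array([ 6.24871859e+01,  1.58354837e+01, -1.51127449e+00,  7.26507226e+01,
        9.89010942e-05,  8.40747386e+01]), 'dq': array([ 0.03769895, -0.06424245,  0.03526345, -0.0660798 ,  0.04631265,
       -0.02812619]), 'joint_torque': array([-1.52824673e-04, -4.45503974e+01,  2.95569134e+01,  8.57031155e-04,
        2.79610481e-05, -3.68096220e-08]), 'position': array([0.22997479, 0.58116383, 0.23133589]), 'tcp_rot': array([ 1.79999838e+02, -2.51595102e-03,  6.84124473e+01]), 'contact_force': array([ 0.15280427,  0.10761588, -0.57056299]), 'ft_torque': array([ 0.04251203, -0.01993342,  0.00655159]), 'gripper_width': 1.0018884134653394}
```

Run:
```python
import cv2
a=cv2.imread("pics/top0.png");b=cv2.imread("pics/side0.png")
cv2.imwrite("pics/t0c.png",cv2.resize(a[120:350,120:430],None,fx=2.5,fy=2.5,interpolation=cv2.INTER_CUBIC))
cv2.imwrite("pics/s0c.png",cv2.resize(b[110:370,90:400],None,fx=2.3,fy=2.3,interpolation=cv2.INTER_CUBIC))
```

```text
(no output)
```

View pics/t0c.png

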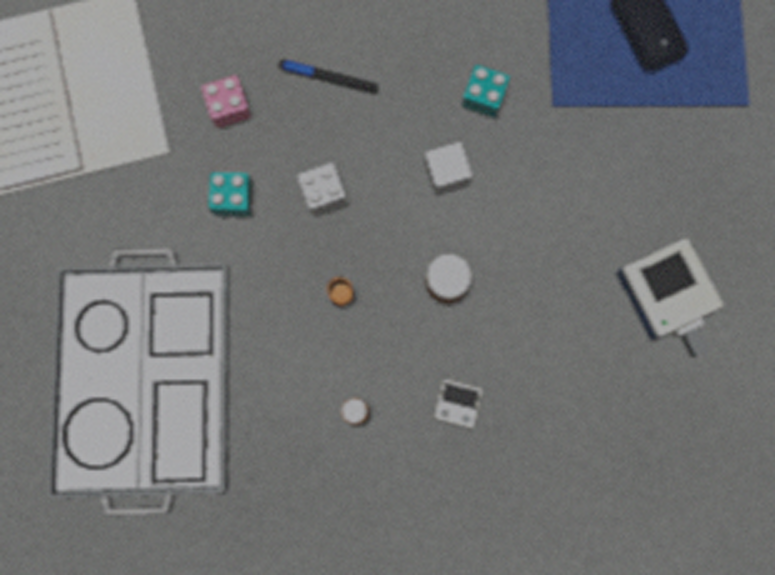

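View pics/s0c.png

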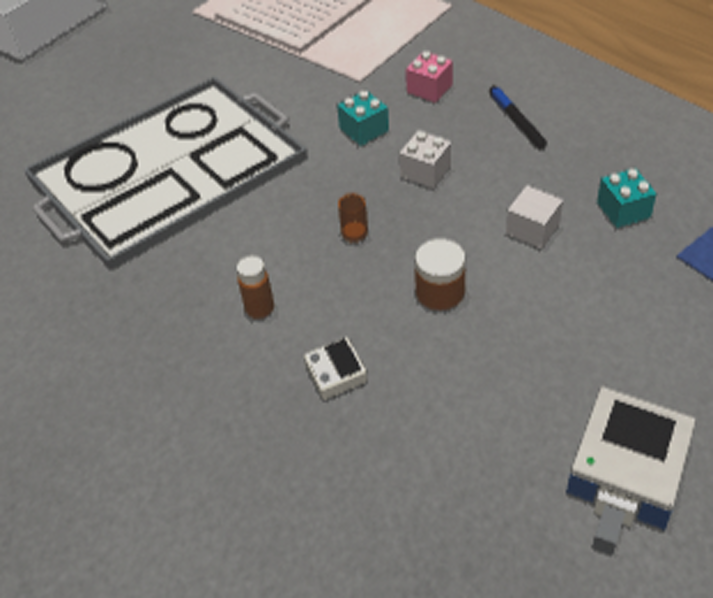

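View pics/top0.png

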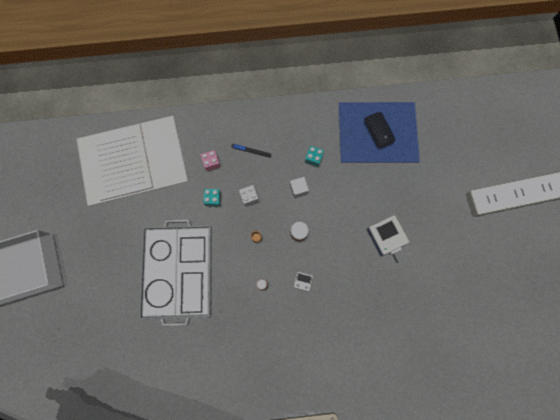

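```bash
cat > h.py <<'E'
import numpy as np, cv2
def proj(im,P):
    T=np.linalg.inv(im["pose"]);P=np.atleast_2d(P);c=(T[:3,:3]@P.T).T+T[:3,3]
    return np.c_[im["fx"]*c[:,0]/-c[:,2]+im["cx"], im["fy"]*-c[:,1]/-c[:,2]+im["cy"]]
def ray(im,uv,z):
    u,v=uv;d=im["pose"][:3,:3]@np.array([(u-im["cx"])/im["fx"],-(v-im["cy"])/im["fy"],-1])
    o=im["pose"][:3,3];return o+d*(z-o[2])/d[2]
def rz(a): a=np.radians(a);return np.array([[np.cos(a),-np.sin(a)],[np.sin(a),np.cos(a)]])
E
python3 - <<'E'
from workcell import *
from h import *
import pickle
ims={}
for n in("top","side"):
    k=[get_image(n) for _ in range(4)]
    k[0]["pixels"]=np.mean([i["pixels"] for i in k],0).astype(np.uint8); ims[n]=k[0]
pickle.dump(ims,open("ims.pkl","wb"))
t,s=ims["top"],ims["side"]
# blobs: bright
for n,im in ims.items():
    hsv=cv2.cvtColor(im["pixels"],cv2.COLOR_BGR2HSV)
    m=((hsv[...,2]>135)&(hsv[...,1]<50)).astype(np.uint8)
    c,l,st,ce=cv2.connectedComponentsWithStats(m)
    print(n)
    for i in range(1,c):
        if st[i,4]>25: print(st[i],ce[i].round(1))
E
```

```text
top
[  77  116  111   90 6782] [130.7 159.6]
[ 471  172   89   42 2066] [516.5 193. ]
[290 177  19  17 214] [299.  185.1]
[239 185  19  18 220] [248.  193.7]
[370 216  39  38 636] [390.2 236.9]
[291 222  17  17 230] [299.1 229.7]
[ 143  228   66   88 2815] [173.2 268.7]
[   0  238   48   62 2177] [ 21.5 268.6]
[182 239  22  22 467] [192.2 249.2]
[152 242  17  17 235] [160.2 250. ]
[183 274  18  38 657] [191.6 292.2]
[257 279   9  10  72] [261.1 283.8]
[294 279  17  12 114] [301.8 285.1]
[147 281  25  25 479] [158.8 293.1]
[288 414  49   6 151] [317.4 417.4]
side
[ 174   87  112   58 3369] [231.2 114.2]
[ 67  95  47  22 529] [ 90.3 105.1]
[267 132  10   8  26] [272.2 135. ]
[ 106  148  112   74 1774] [161.1 180. ]
[196 150  18  14  37] [205.2 155.1]
[164 158  18  10 132] [172.5 162.3]
[264 166  22  16 191] [274.6 173.4]
[177 169  29  19 315] [190.9 178. ]
[121 175  26  16 310] [133.3 182.3]
[130 187  42  27 486] [150.6 199.8]
[311 190  24  18 247] [322.4 198.4]
[105 196  20  18  50] [112.5 205.8]
[270 213  22  17 291] [280.9 221.2]
[193 220  12  10  90] [198.3 224.9]
[222 256  27  24 211] [232.9 269.5]
[ 339  278   53   52 1251] [365.2 306. ]
[350 323  17  10  76] [358.1 327.4]
[ 45 352  11  14  44] [ 48.9 358.4]
[ 515  354   45   61 1652] [539.3 383.1]
[ 59 359   6  11  34] [ 61.4 363.7]
[ 60 374  14  17  55] [ 65.4 382.6]
[ 75 396  16  22  72] [ 81.6 406.4]
```

Run:
```python
from h import *
import pickle
ims=pickle.load(open("ims.pkl","rb"));t,s=ims["top"],ims["side"]
L=[("small",(160.2,250),(172.5,162.3),.006),("big",(158.8,293.1),(133.3,182.3),.006),("sq",(192.2,249.2),(190.9,178),.006),("long",(191.6,292.2),(150.6,199.8),.006),
("jar",(299.1,229.7),(280.9,221.2),.05),("vial",(261.1,283.8),(198.3,224.9),.06)]
for n,a,b,z in L:
    print(n,ray(t,a,z).round(4)[:2],ray(s,b,z).round(4)[:2])
def rect(im,box,thr=135):
    x0,y0,x1,y1=box;p=im["pixels"][y0:y1,x0:x1];p=cv2.resize(p,None,fx=6,fy=6,interpolation=cv2.INTER_CUBIC)
    return p
t4=rect(t,(355,200,425,275));s4=rect(s,(320,265,405,355))
cv2.imwrite("pics/dock.png",np.hstack([cv2.resize(t4,(380,400)),cv2.resize(s4,(400,400))]))
cv2.imwrite("pics/blk.png",np.hstack([cv2.resize(rect(t,(230,175,270,215)),(400,400)),cv2.resize(rect(s,(255,155,295,195)),(400,400))]))
```

```text
small [0.5631 0.3263] [0.5664 0.3292]
big [0.4466 0.3351] [0.4497 0.3376]
sq [0.5561 0.2381] [0.5593 0.241 ]
long [0.4397 0.2466] [0.4424 0.2501]
jar [ 0.5727 -0.0597] [ 0.5739 -0.0603]
vial [0.4409 0.0549] [0.4429 0.0551]
```

View pics/dock.png

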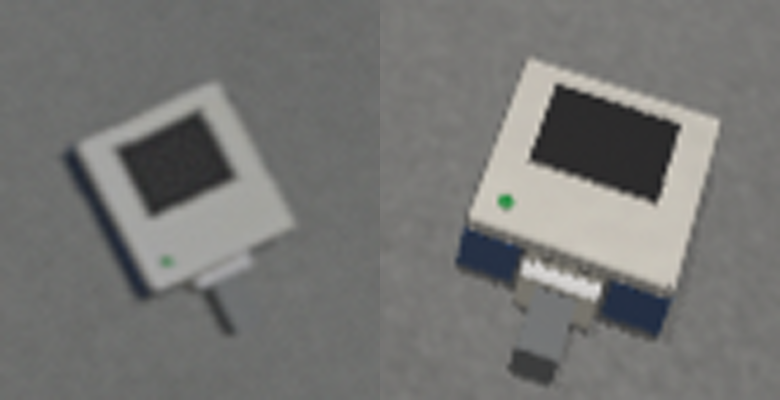

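View pics/blk.png

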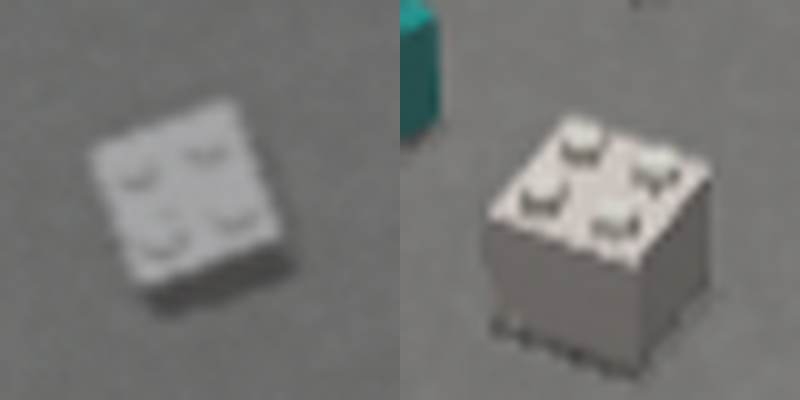

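Run:
```python
from h import *
import pickle
from scipy.optimize import least_squares
ims=pickle.load(open("ims.pkl","rb"));t,s=ims["top"],ims["side"]
cv=lambda P,o,sc,x0=0:[(((p[0]-x0)+.5)/sc[0]-.5+o[0],(p[1]+.5)/sc[1]-.5+o[1]) for p in P]
R=lambda im,P,z:np.array([ray(im,p,z)[:2] for p in P])
bt=R(t,cv([(90,150),(232,98),(283,235),(140,285)],(230,175),(10,10)),.036)
bs=R(s,cv([(490,215),(573,113),(712,165),(638,262)],(255,155),(10,10),400),.036)
dt=R(t,cv([(78,145),(215,83),(296,222),(155,292)],(355,200),(380/70,400/75)),.038)
ds=R(s,cv([(530,58),(720,120),(675,290),(470,225)],(320,265),(400/85,400/90),380),.038)
for n,P in(("bt",bt),("bs",bs),("dt",dt),("ds",ds)):
    e=np.roll(P,-1,0)-P; print(n,P.mean(0).round(4),np.linalg.norm(e,axis=1).round(4),np.degrees(np.arctan2(e[:,1],e[:,0])).round(1)%90)
print("dt",dt.round(4),"\nds",ds.round(4))
tip=R(s,cv([(512,348),(560,358)],(320,265),(400/85,400/90),380),.020);print("tip",tip.round(4))
```

```text
bt [0.6898 0.0682] [0.042  0.0419 0.0418 0.0412] [14.9 14.5 13.8 14.8]
bs [0.6929 0.068 ] [0.0443 0.0408 0.0409 0.0408] [15.5 11.9 15.5 16.6]
dt [ 0.5366 -0.3008] [0.0776 0.0802 0.0802 0.0824] [18.5 20.6 20.2 18.7]
ds [ 0.5373 -0.3027] [0.0774 0.0824 0.0771 0.0857] [18.8 19.5 21.3 19.7]
dt [[ 0.5626 -0.2504]
 [ 0.5872 -0.3239]
 [ 0.5122 -0.3521]
 [ 0.4846 -0.2768]] 
ds [[ 0.5644 -0.252 ]
 [ 0.5893 -0.3253]
 [ 0.5117 -0.3528]
 [ 0.4837 -0.2809]]
tip [[ 0.4607 -0.319 ]
 [ 0.4692 -0.3343]]
```

```bash
cat >> h.py <<'E'
from workcell import *
SAFE=.20
def best_yaw(p,yaws):
    c=[]
    for y in yaws:
        for k in (0,180,-180):
            q=ik(list(p),[180,0,y+k])
            if q is not None: c.append((abs(np.array(q)-get_obs()["q"]).max(),y+k))
    return min(c)[1]
def st(tag):
    o=get_obs();print(tag,"t%.1f"%o["clock"],o["position"].round(4),"F",o["contact_force"].round(2),"w%.3f"%o["gripper_width"]);return o
def pick(xy,yaw,h,force=40,lift=True):
    goto([xy[0],xy[1],SAFE],[180,0,yaw]);st("above")
    servo_line([xy[0],xy[1],h+.02],speed=.25);servo_line([xy[0],xy[1],h],speed=.06);st("down")
    grasp(force);st("grip")
    if lift: servo_line([xy[0],xy[1],SAFE],speed=.2);st("lift")
def place(xy,yaw,h):
    # h = tcp height over underside; pad top .006
    goto([xy[0],xy[1],SAFE],[180,0,yaw]);f0=st("over")["contact_force"][2]
    z=.006+h
    servo_line([xy[0],xy[1],z+.02],speed=.25);servo_line([xy[0],xy[1],z+.003],speed=.05)
    f0=get_obs()["contact_force"][2]
    for i in range(9):
        zz=z+.003-.0007*(i+1);servo_line([xy[0],xy[1],zz],speed=.03)
        if get_obs()["contact_force"][2]-f0>2: break
    st("touch dz=%.4f"%(zz-z));let_go();st("open")
    servo_line([xy[0],xy[1],SAFE],speed=.25)
E
python3 - <<'E'
from h import *
V=(.442,.055)
y=best_yaw((*V,.2),[-4.3,85.7]);print(y)
pick(V,y,.012)
E
```

```text
-4.3
above t3.5 [0.4422 0.0556 0.2001] F [ 0.87 -0.01 -0.2 ] w1.003
down t4.8 [0.4415 0.055  0.0117] F [-0.   -0.77  0.66] w1.001
grip t5.4 [0.4423 0.055  0.0123] F [ 0.54 -0.34  2.72] w0.313
lift t6.5 [0.4409 0.055  0.1987] F [-0.5  -0.48 -0.94] w0.317
```

Run:
```python
from h import *
y=best_yaw((.5648,.3278,.2),[-4.3]);print(y)
place((.5648,.3278),y,.012)
J=(.5733,-.060)
y=best_yaw((*J,.2),[-4.3]);print(y)
pick(J,y,.010)
im=get_image("top");cv2.imwrite("pics/t1.png",cv2.resize(im["pixels"][200:340,100:330],None,fx=3,fy=3))
im=get_image("side");cv2.imwrite("pics/s1.png",cv2.resize(im["pixels"][100:300,80:340],None,fx=3,fy=3))
```

```text
-4.3
over t7.7 [0.5644 0.3266 0.1997] F [-0.03 -0.31 -0.73] w0.311
touch dz=-0.0005 t10.2 [0.565  0.3279 0.0183] F [-0.57 -1.01  6.08] w0.312
open t10.8 [0.5647 0.3277 0.0174] F [-0.88 -0.15 -0.43] w1.003
-4.3
above t13.1 [ 0.5734 -0.0591  0.1998] F [ 0.32  0.5  -0.12] w1.001
down t14.4 [ 0.5728 -0.0599  0.0096] F [ 0.54  0.31 -0.19] w0.993
grip t14.9 [ 0.5739 -0.0602  0.0106] F [-0.4  -0.41  3.39] w0.540
lift t16.0 [ 0.5721 -0.0597  0.1984] F [ 0.77 -0.06 -1.15] w0.545
```

View pics/t1.png

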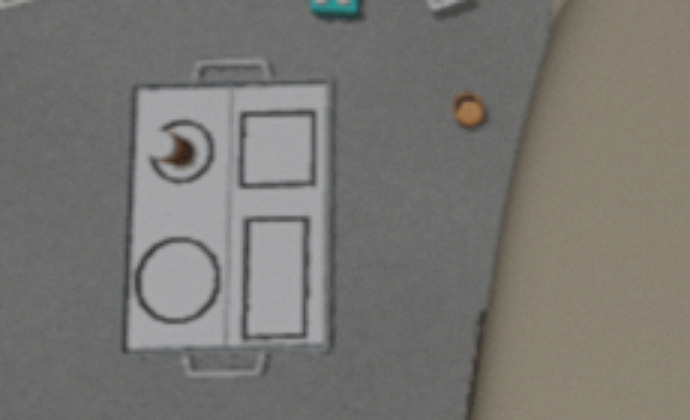

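View pics/s1.png

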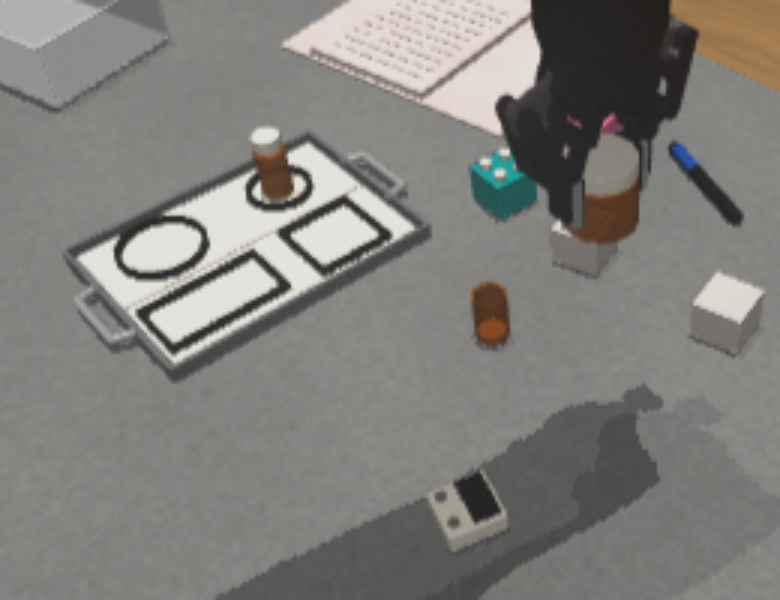

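The vial stands upright in the small round nest (top crop about 178,150; side about 270,165), and the jar is held upright. Next I'll place the jar and then the tube block.

Run:
```python
from h import *
y=best_yaw((.4482,.3364,.2),[-4.3]);print(y)
place((.4482,.3364),y,.010)
B=(.6912,.0681)
y=best_yaw((*B,.2),[14.7]);print(y)
pick(B,y,.010,50)
S=(.5577,.2396)
y2=best_yaw((*S,.2),[-4.3]);print(y2)
place(S,y2,.010)
goto([.47,-.15,.25],[180,0,-70.3])
im=get_image("top");cv2.imwrite("pics/t2.png",cv2.resize(im["pixels"][200:340,100:330],None,fx=3,fy=3))
im=get_image("side");cv2.imwrite("pics/s2.png",cv2.resize(im["pixels"][100:360,80:420],None,fx=2.3,fy=2.3))
```

```text
-4.3
over t17.6 [0.4488 0.3357 0.2   ] F [ 0.36 -0.27 -0.62] w0.548
touch dz=0.0002 t19.9 [0.4483 0.3365 0.0166] F [-0.73 -1.68  3.31] w0.546
open t20.4 [0.4482 0.3364 0.0161] F [ 0.54 -0.07 -0.23] w1.001
14.7
above t22.6 [0.6904 0.0691 0.1994] F [-0.54 -0.51  0.36] w1.006
down t23.9 [0.6907 0.068  0.0095] F [ 0.09 -0.28  0.08] w1.001
grip t24.4 [0.6918 0.0681 0.0105] F [-0.39  0.62  1.25] w0.479
lift t25.5 [0.69   0.0681 0.1982] F [-0.26 -0.1  -1.22] w0.482
-4.3
over t26.4 [0.558  0.2392 0.1994] F [ 0.19  0.3  -1.11] w0.481
touch dz=0.0002 t28.7 [0.5579 0.2397 0.0165] F [-0.7  -0.37  1.61] w0.478
open t29.2 [0.5577 0.2396 0.0162] F [ 0.76 -0.7  -0.4 ] w0.999
```

View pics/t2.png

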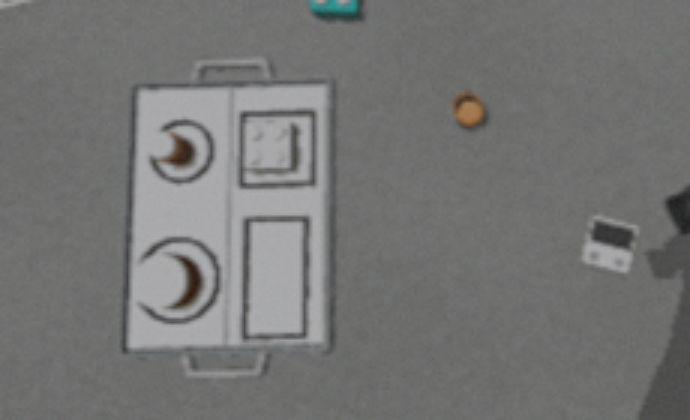

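View pics/s2.png

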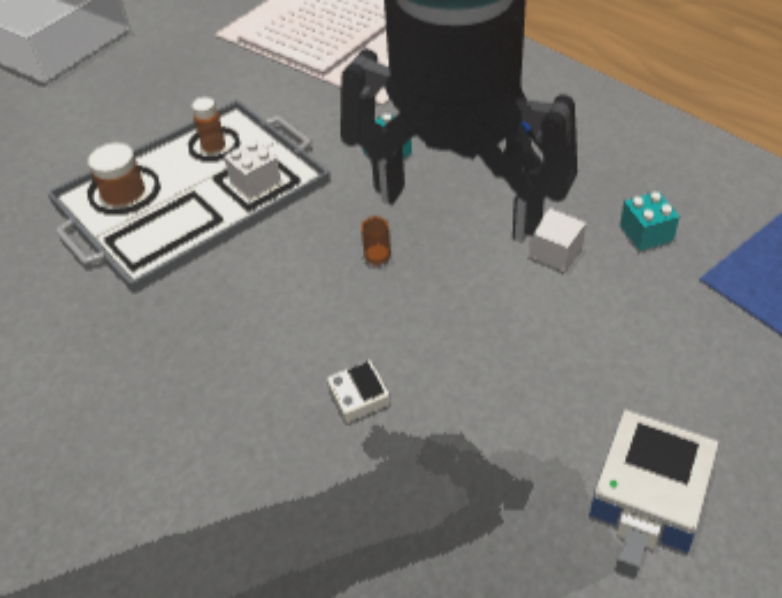

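Run:
```python
from h import *
O=np.array([.5018,-.3144]);yc=19.7;d=rz(yc)@[1,0]
G=O-.028*d
y=best_yaw((*G,.2),[yc-90]);off=y-yc;print(y,G)
print("place ik",ik([.4133,.2505,.1],[180,0,-4.3+off]), ik([.4133,.2505,.1],[180,0,-4.3+off-180]),ik([.4133,.2505,.1],[180,0,-4.3+off+180]))
pick(G,y,.008,60,lift=False)
P=G-.075*d
servo_line([*P,.0082],speed=.06);st("pulled")
im=get_image("top");cv2.imwrite("pics/t3.png",cv2.resize(im["pixels"][180:320,300:470],None,fx=4,fy=4))
im=get_image("side");cv2.imwrite("pics/s3.png",cv2.resize(im["pixels"][240:410,240:420],None,fx=3.5,fy=3.5))
```

```text
-70.3 [ 0.47543882 -0.32383867]
place ik [  23.55031199    7.95835215  -28.44114533   53.60050252    0.
 -152.14968801] [ 23.55031199   7.95835215 -28.44114533  53.60050252   0.
  27.85031199] [ 23.55031199   7.95835215 -28.44114533  53.60050252   0.
  27.85031199]
above t32.4 [ 0.4755 -0.3228  0.2   ] F [-0.8   0.47 -0.22] w0.996
down t33.8 [ 0.475  -0.3236  0.0076] F [ 0.31 -0.02 -0.17] w1.002
grip t34.4 [ 0.4757 -0.3241  0.0083] F [-0.45 -0.11  1.88] w0.169
pulled t35.8 [ 0.4047 -0.3493  0.0083] F [0.71 1.23 5.81] w0.168
```

View pics/t3.png

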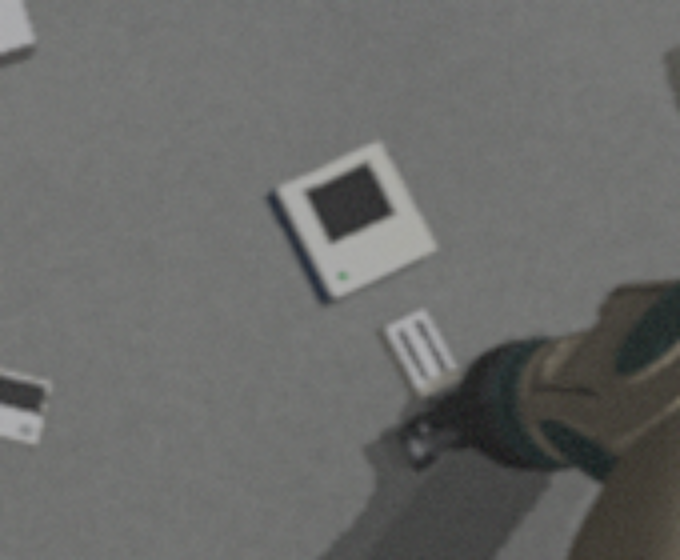

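View pics/s3.png

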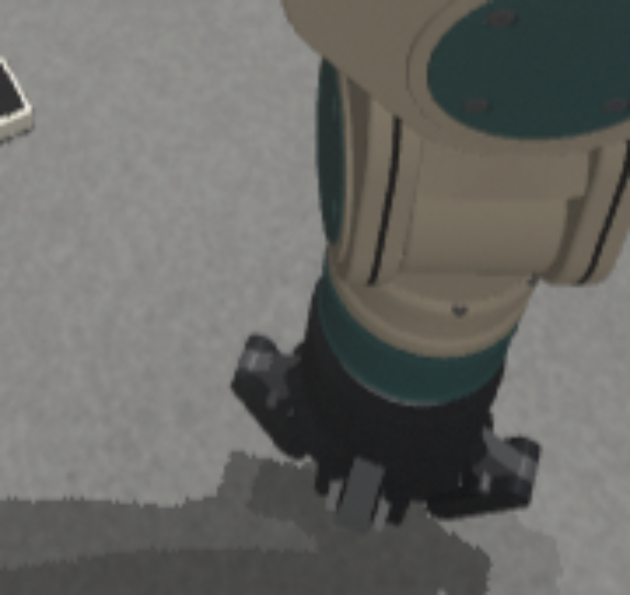

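The cassette is clear of the dock (body at top crop about 420,350) and still held by its tongue. Next I'll lift it and place it.

Run:
```python
from h import *
p=get_obs()["position"]
servo_line([p[0],p[1],.06],speed=.08);servo_line([p[0],p[1],SAFE],speed=.2);st("lift")
d=rz(-4.3)@[1,0];L=np.array([.4411,.2484])-.028*d
goto([*L,SAFE],[180,0,-94.3])
im=get_image("side");cv2.imwrite("pics/s4.png",cv2.resize(im["pixels"][60:300,60:340],None,fx=2.8,fy=2.4))
```

```text
lift t37.5 [ 0.404  -0.3486  0.1986] F [-0.07 -0.03 -0.78] w0.170
```

View pics/s4.png

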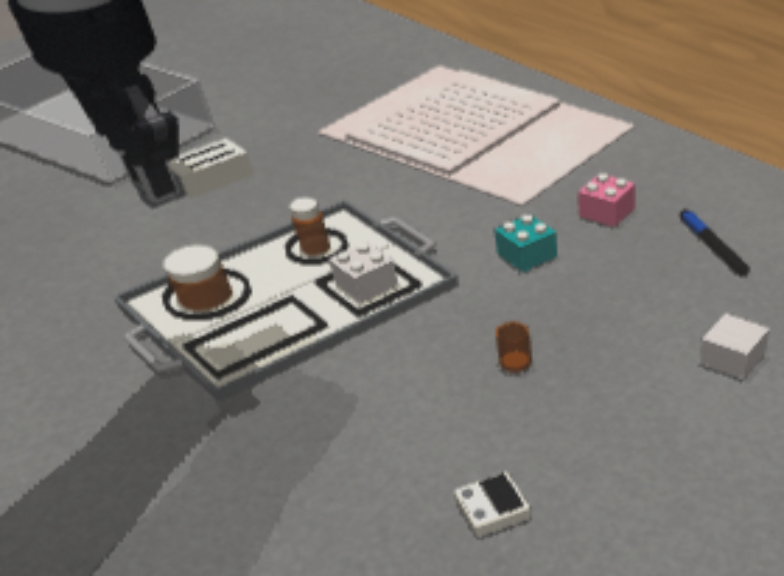

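The cassette hangs level over the long nest (body at about 210,165), with its slotted top up.

Run:
```python
from h import *
d=rz(-4.3)@[1,0];L=np.array([.4411,.2484])-.028*d
place(L,-94.3,.008)
goto([.45,-.1,.3],[180,0,-70]);st("end")
im=get_image("top");cv2.imwrite("pics/t5.png",cv2.resize(im["pixels"][200:340,100:330],None,fx=3,fy=3))
im=get_image("side");cv2.imwrite("pics/s5.png",cv2.resize(im["pixels"][120:270,80:300],None,fx=3.5,fy=3.5))
```

```text
over t41.7 [0.4132 0.2504 0.2   ] F [ 0.14 -0.77 -0.37] w0.167
touch dz=-0.0005 t44.2 [0.4133 0.2506 0.0143] F [-1.66 -1.03  8.26] w0.164
open t44.9 [0.4132 0.2505 0.0135] F [-0.83  0.5   0.38] w1.002
end t50.0 [ 0.45   -0.0999  0.2999] F [-0.68 -0.37  0.97] w0.997
```

View pics/t5.png

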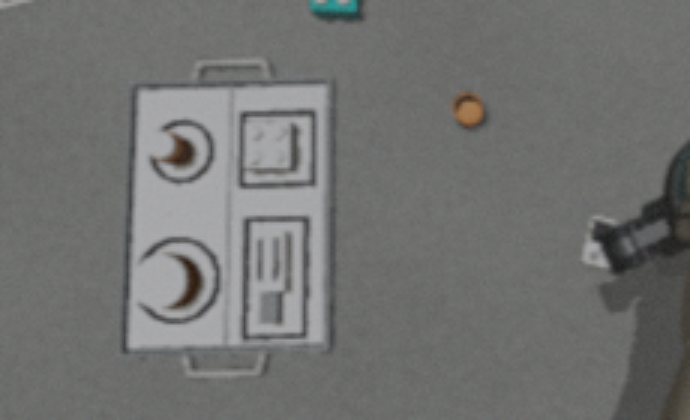

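View pics/s5.png

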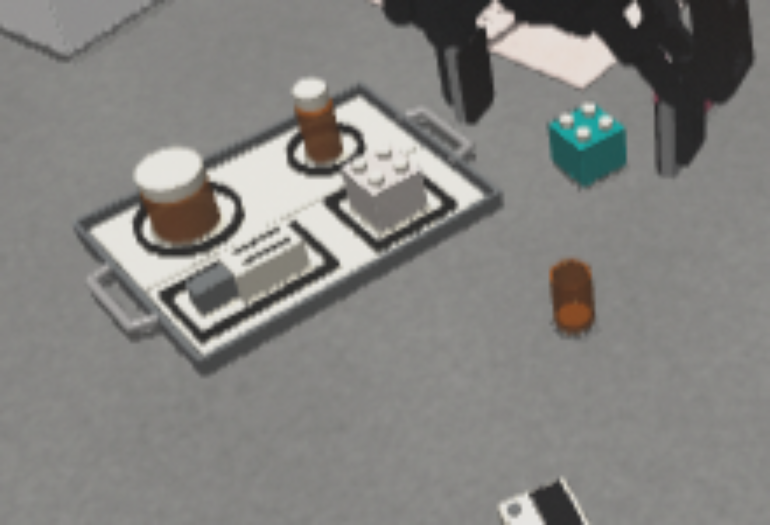

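All four things stand upright inside their lips, and the open vial hasn't moved.

```bash
python3 -c "
from workcell import *
print(sign_off())"
```

```text
the job is handed in; nothing more can be done
None
```

I packed the capped vial, jar, tube block and cassette into their matching nests in the caddy, in that order. I slid the cassette 75 mm straight out of the dock by its tongue before lifting it. The job was handed in at about 50 s of the 109 s allowed.

- **Last pictures:** both cameras showed all four things upright inside their lips, with the cassette right way up. The open vial had not moved. The plain block was out of those crops, but the picture before the last placing showed it still in place. The arm stood clear with the gripper open.
- **Setting down:** each thing was lowered until light contact, with 1.6–8.3 N read at the wrist, and then released.
- **Disagreement:** the two cameras differed by about 3–5 mm on the nest positions, so I used the mean. The gaps inside the lips are about 10 mm, so this did not affect the fit.

No check failed.

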